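# Switch the ball feeder to the empty tray

### The job

The ball feeder on the bench is set to fill the left tray, which has its batch; rock its seesaw trough over by pressing down the raised right end until it rests on its stop, and then push the upright tab of the release slide all the way across (to the right) so that the three waiting steel balls roll down into the empty right tray. Never touch, pick up or carry the balls themselves, and see that the other things on the bench stay where they are.

Things in the scene. Friction and masses are not known exactly. Their poses are not given: they have to be found in the camera images.
- rig: The fixed ball feeder of bare aluminium and grey sheet metal. Origin on the table under the seesaw's pivot; +x runs away from the robot along the feed chute, +y to the left along the seesaw, z up; turned up to 0.3 rad about z. A tray stands under each end of the seesaw.
- pivot (a point): Middle of the seesaw's pivot, 100 mm above the table. The trough is 260 mm long in the rig's y, 34 mm wide; its walls reach 28 mm above the pivot, but 66 mm in the middle 80 mm of the wall nearest the robot.
- chute_mouth (a point): Low end of the feed chute's floor, at rig x = 18, y = 0, 130 mm above the table. The chute is 36 mm wide, its walls 22 mm high; from here it runs 175 mm to the rig's +x, rising at 0.2 rad. The balls wait in it.
- seesaw (a joint): Angle of the seesaw trough about the rig's x axis, rad: positive = left (+y) end up and right (-y) end down, 0 level, stops at -0.32 and +0.32. Starts at -0.32 to -0.16 (right end up). It stays where it is left (friction: about 1.2 N on a pad moves it).
- pad_right (a point): Centre of the top face of the right press pad: a flat steel plate 44 x 44 mm, 4 mm thick, on the near side of the seesaw, free from above. Rig x = -39, y = -105 mm, 30 mm above the pivot when level; it rises and sinks with the seesaw: about 161 mm above the table with the right end fully up, 95 mm when fully over to the right.
- pad_left (a point): The same on the left press pad, 105 mm left of the pivot.
- slide (a joint): Travel of the release slide, m: 0 = shut (its blade stands across the feed chute and holds the balls back), 0.05 = stop, fully open. It moves to the rig's -y (to the right), stays where it is left; friction about 1.5 N. The chute is free from about 0.036.
- slide_tab (a point): Centre of the top of the slide's upright black tab: 24 mm wide along the rig's x, 10 mm thick in y, 42 mm tall, leaning 0.2 rad (top towards the robot). Shut, it stands 90 mm left of the chute's middle, its top about 220 mm above the table. Push its left (+y) face towards the rig's -y. Its foot is a flat bar crossing 35 mm above the chute's floor; nothing as high stands left of it.
- ball1_center (a point): Centre of a waiting steel ball, 24 mm diameter, first in the queue behind the slide's blade.
- ball2_center (a point): Centre of the second waiting steel ball, 24 mm diameter.
- ball3_center (a point): Centre of the third waiting steel ball, 24 mm diameter. Once the slide is open the three balls roll down by themselves; they come to rest within about 3 s.
- tray_right (a point): Centre of the floor of the right, empty tray (rig y = -185 mm, 7 mm above the table); inside 110 x 130 mm in the rig's x and y; side walls reach 54 mm, the outer one 89 mm above the table.
- tray_left (a point): Centre of the floor of the left tray (rig y = +185 mm), where the earlier batch lies.
- done1_center (a point): Centre of a steel ball, 24 mm diameter, already in the left tray.
- done2_center (a point): Centre of the other steel ball, 24 mm diameter, already in the left tray.
- bearing: Ball-bearing ring, 52 mm across, 16 mm high, in front of the feeder. Leave it. Origin under its centre.
- spool: Spool of copper wire, 70 mm across, 60 mm high, beyond the left tray. Leave it. Origin under its centre.
- pulley: Dark steel pulley, 64 mm across, 36 mm high, beyond the right tray. Leave it. Origin under its centre.
- screwdriver: Screwdriver lying on the left of the bench. Leave it. Origin under its centre.
- wrench: Wrench lying on the right of the bench. Leave it. Origin under its centre.
- can: Closed metal can, 76 mm across, 100 mm high, far left. Leave it. Origin under its centre.
- laminations: Ring of motor laminations, 90 mm across, 40 mm high, far right. Leave it. Origin under its centre.

How it is judged:
By the outcome, as a careful person would: the job done as asked, in the order asked, and still so for the second after the job is handed in, with the robot touching nothing.
It also fails if it takes over 43 s, if anything falls off the work surface, if the arm or the gripper's body presses on something with over 40 N, if the wrist force passes 120 N, or if a joint passes its speed limit or range.

### The arm

A 6-joint arm with a two-finger parallel gripper is mounted at the origin on the work surface. World frame = base frame: x ahead of the robot, y to its left, z up, the work surface at z = 0. Lengths are in m, angles in rad, forces in N, time in s.
With the tool pointing down it reaches from about 0.375 to 0.9 m from the base axis. Payload 3.1 kg.
Tool frame: the origin (TCP) lies at the very end of the fingers, on their centre line; the grasp point (between the pads) lies 19 mm behind it; z points along the fingers, y is the direction in which the jaws open and shut (so a half turn about z gives the same grasp; the last joint's range is limited). The gripper opens to 87 mm and grips with 3 to 60 N. Pads are 19 mm wide; open, the fingers measure 117 mm over their backs; the gripper's body (75 mm by 190 mm) begins 51 mm behind the grasp point.
Start: joints at [-1.329, 0.527, 1.433, -0, 1.181, -0.178], TCP at [0.255, -0.571, 0.223] pointing down, gripper open.
Joint ranges: [-3.08, 3.08], [-0.75, 2.2], [0.22, 2.44], [-1.43, 4.57], [0, 2.65], [-2.85, 2.85]. Speed limits (rad/s): [2.79, 2.79, 3.14, 3.14, 3.14, 3.14].

### API

Orientations are given as a unit quaternion [x, y, z, w].
In Python, from rig import robot gives the robot as it stands. The module is installed in compiled form; this text tells all that it offers.
- The arm moves only by the tool send_rows, never from a script. Its argument "deltas" is a list of rows, each an object of numbers: "tx", "ty", "tz": the shift along the tool's x, y, z in cm; "rx", "ry", "rz": the turn, a rotation vector about the tool's x, y, z in rad. A call has 1 to 5 rows; each row is the pose to reach, as a shift and turn from the pose commanded when the call began, along the tool's axes at that moment; what a row does not reach only later rows make up. A row lasts 1/12 s, in which the tool goes at most 41.7 mm and 7.16 degrees, less where a joint would pass 70% of its speed; a pose out of reach is approached as far as the arm can. A call with a gripper value outside its range is refused whole. "claw" is the finger opening in cm, from 0 to 8.7, set as the call begins (left out, the last holds). The fingers move at their own pace and stop on an object; "squeeze" is the grip in N (left out, the last holds). Time passes only in rows, so rows that repeat a pose let the fingers close. It gives the time, the measured TCP pose, the force and the opening at its end, in the units of the state.
- robot.get_obs(): the state, without advancing time (a new reading comes with each control period).
- robot.camera(name): name is "scene" or "top"; returns a dict with "color" (384x512x3 uint8, red, green, blue), "z_map" (384x512 float32, m along the optical axis (not along the pixel's ray), 0 where there is no reading), "intrinsics" (3x3 intrinsics, pixels), "R" (3x3) and "t" (3): a world point X has camera coordinates R X + t. Camera axes: x right, y down, z forward; pixel columns grow to the right and rows downward; lengths in m; the calibration is good to about 2 mm. A picture is of the moment at which its call begins.
- robot.hand_in(): hands the job in, once; it reports no verdict.
Trained networks look in the newest picture that a camera, given by its name, has taken for a name from the list of things; names that differ only in an ending like _2 or _b are one class to them, and where a whole thing is asked for, a point or a joint stands for the part that bears it (a point fixed in the world has none). Each returns a list of dicts, best first, with "p" (0 to 1); they miss things now and then, are a little off and sometimes report something else, mostly with a low value. They report only what shows in the picture. A call takes as long as a camera call.
- robot.outline_of(label, camera): "pixels" (384x512 bool, what is visible of it) and "xy" ([column, row] in pixels, amid what is visible of it).
- robot.tip_of(label, camera): "xy" ([column, row] in pixels: a listed point, or the origin of a listed thing).
The state is a dict: "time": time; "q": joint angles; "joint_velocities": joint speeds; "joint_torque": joint torques, N m; "position": TCP position; "tool_rot": TCP orientation; "ft_force": force on the tool from outside, world axes, zero at the start; "moment": the same for the moment, N m; "grip_width": finger opening in m.
Only numpy, scipy, OpenCV 4.12 (cv2) and the standard library are available. Lean on these libraries where they do the work, as an engineer would, in place of code of your own. Each camera call takes 0.05 s, during which the arm holds its last target.

## Working session

There is one attempt and no reset: what is moved stays moved. The work goes in short steps, Python scripts to look and compute and a tool call to move; the robot and the scene stay as the last step left them, time stands still between calls to the robot, and variables do not carry over. Pictures are saved under pics/ and viewed, and the job is handed in when it is done.

Besides the shell and the picture viewer there is one more tool, called after ">>>" by a JSON object that holds its "name" and its "arguments", one argument or row to a line. send_rows: Moves the arm, as the interface text tells. Its arguments: {"type":"object","properties":{"deltas":{"type":"array","items":{"type":"object","properties":{"tx":{"type":"number"},"ty":{"type":"number"},"tz":{"type":"number"},"rx":{"type":"number"},"ry":{"type":"number"},"rz":{"type":"number"}}}},"claw":{"type":"number"},"squeeze":{"type":"number"}},"required":["deltas"]}

```bash
mkdir -p pics; cat > h.py <<'E'
import numpy as np, cv2
from rig import robot
def w(c,xy,dz=None):
    K,R,t=c["intrinsics"],np.array(c["R"]),np.array(c["t"])
    u,v=int(round(xy[0])),int(round(xy[1]))
    p=c["z_map"][max(0,v-1):v+2,max(0,u-1):u+2]; p=p[p>0]; z=np.median(p) if len(p) else 0
    return R.T@(np.linalg.inv(K)@np.array([xy[0],xy[1],1])*z-t)
def ray(c,xy,h):
    K,R,t=c["intrinsics"],np.array(c["R"]),np.array(c["t"])
    o=-R.T@t; d=R.T@(np.linalg.inv(K)@np.array([xy[0],xy[1],1])); return o+d*(h-o[2])/d[2]
def proj(c,X):
    p=c["intrinsics"]@(np.array(c["R"])@np.array(X)+np.array(c["t"])); return p[:2]/p[2]
def save(c,n): cv2.imwrite("pics/"+n,cv2.resize(c["color"][:,:,::-1],(800,600)))
E
python3 - <<'E'
from h import *
o=robot.get_obs(); print(o)
for n in("scene","top"):
    c=robot.camera(n); save(c,n+"1.png")
    print(n,-np.array(c["R"]).T@np.array(c["t"]))
    for l in["rig","pivot","chute_mouth","pad_right","pad_left","slide_tab","ball1_center","ball3_center","tray_right","tray_left"]:
        for d in robot.tip_of(l,n)[:2]: print(l,round(d["p"],2),np.round(d["xy"],1),np.round(w(c,d["xy"]),3))
E
```

```text
{'time': 0.0, 'q': array([-1.32951756e+00,  5.28465079e-01,  1.43392156e+00,  2.47442378e-06,
        1.18141522e+00, -1.78486835e-01]), 'joint_velocities': array([-0.00072553, -0.00026419,  0.00031645, -0.0004167 , -0.00096887,
       -0.00202222]), 'joint_torque': array([ 8.01573078e-04, -4.40039635e+01, -1.76590741e+01,  6.35130052e-02,
        5.83134172e-02, -1.43945490e-04]), 'position': array([ 0.25456949, -0.56998467,  0.2215662 ]), 'tool_rot': array([ 9.78054841e-01,  2.08344685e-01, -3.35308138e-05, -1.10409298e-03]), 'ft_force': array([ 0.27404921, -0.18511398, -1.0565879 ]), 'moment': array([ 0.01444482,  0.01733653, -0.00361612]), 'grip_width': 0.08704481394648275}
scene [1.31629515 0.01834087 1.37228003]
rig 0.81 [275.4 215.6] [0.671 0.065 0.169]
pivot 0.72 [321.4 221. ] [0.611 0.265 0.014]
pivot 0.69 [283.1 201.6] [0.586 0.098 0.129]
chute_mouth 0.62 [282.  198.6] [0.559 0.095 0.107]
chute_mouth 0.6 [235.9 206.7] [ 0.545 -0.1    0.011]
pad_right 0.63 [231.3 235.2] [ 0.686 -0.112  0.022]
pad_right 0.61 [261.7 180.7] [0.505 0.011 0.156]
pad_left 0.86 [306.6 202.8] [0.574
[... 536 characters left out ...]
.561 0.082 0.108]
rig 0.66 [276.  200.5] [ 0.518 -0.09   0.007]
pivot 0.92 [231.6 186.1] [0.567 0.077 0.108]
pivot 0.56 [234.4 180.5] [0.585 0.066 0.13 ]
chute_mouth 0.92 [231.6 179.6] [0.589 0.076 0.131]
pad_right 0.68 [251.1 204.2] [0.497 0.007 0.159]
pad_left 0.84 [199.6 186.3] [0.569 0.195 0.1  ]
pad_left 0.3 [187.1 177.1] [0.614 0.251 0.011]
slide_tab 0.7 [237.3 159.9] [0.655 0.053 0.161]
slide_tab 0.49 [208.2 159.5] [0.649 0.152 0.222]
ball1_center 0.59 [236.6 161.2] [0.651 0.056 0.159]
ball1_center 0.26 [234.2 158.1] [0.662 0.064 0.158]
tray_right 0.65 [281.  200.1] [ 0.519 -0.109  0.009]
tray_left 0.77 [187.8 175. ] [0.623 0.249 0.006]
tray_left 0.44 [242.9 149.9] [0.689 0.033 0.17 ]
```

```bash
python3 - <<'E'
from h import *
for n,(a,b,cc,d) in(("scene",(190,150,350,270)),("top",(150,110,310,230))):
    c=robot.camera(n); cv2.imwrite("pics/%s2.png"%n,cv2.resize(c["color"][b:d,a:cc,::-1],(800,600),interpolation=cv2.INTER_CUBIC))
# rig fit from pads, tray, mouth, tab (top cam)
P=[((-39,-105),(.497,.007)),((-39,105),(.569,.195)),((18,0),(.589,.076)),((0,-185),(.519,-.09)),((0,185),(.623,.249)),((0,0),(.567,.077))]
A=np.array([p[0] for p in P])/1000;B=np.array([p[1] for p in P])
a=A-A.mean(0);b=B-B.mean(0)
th=np.arctan2((a[:,0]*b[:,1]-a[:,1]*b[:,0]).sum(),(a*b).sum());R=np.array([[np.cos(th),-np.sin(th)],[np.sin(th),np.cos(th)]])
o=B.mean(0)-R@A.mean(0);print(th,o,(A@R.T+o-B).round(4))
E
```

```text
-0.3195885976819254 [0.57016031 0.08252491] [[ 0.0031 -0.0119]
 [-0.0029 -0.0005]
 [-0.0018  0.0009]
 [-0.007  -0.0031]
 [ 0.0053  0.0092]
 [ 0.0032  0.0055]]
```

View pics/top2.png

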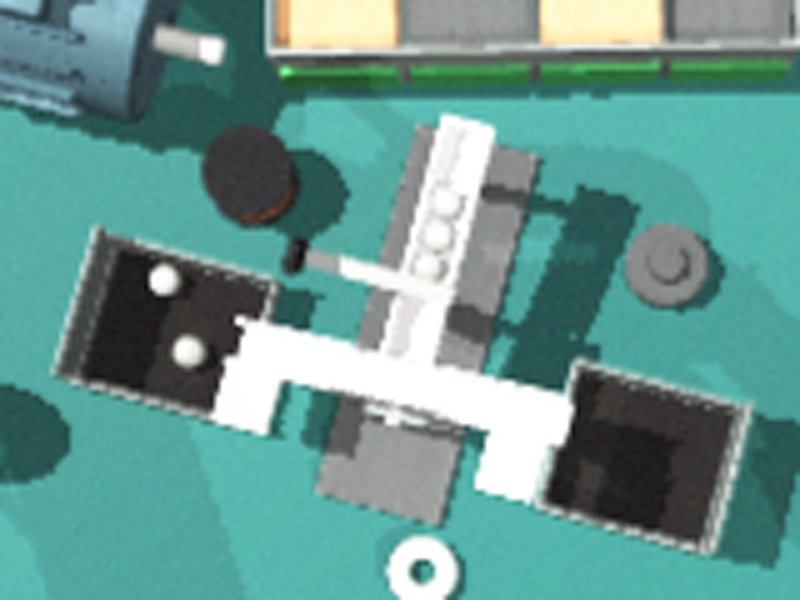

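View pics/scene1.png

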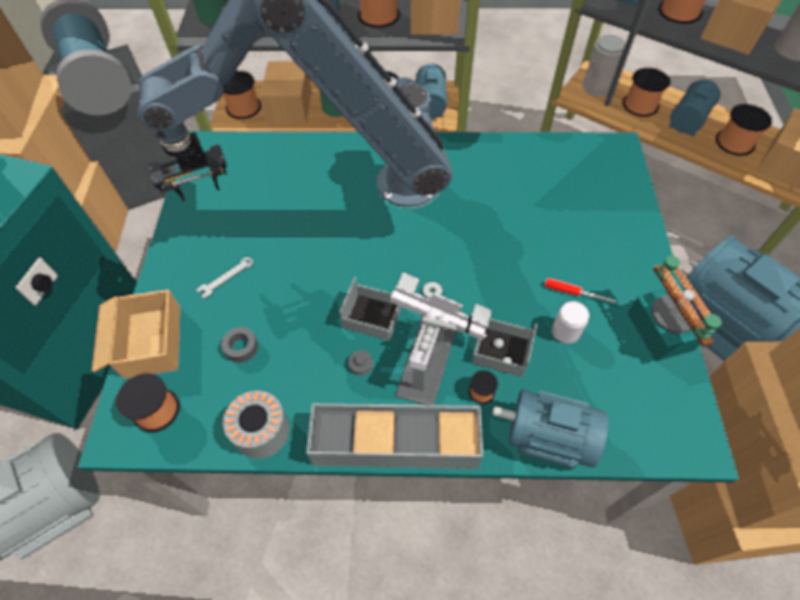

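The top crop (5x, offset 150,110) shows the right pad at about (251.5,203.5), the left pad at (200,190.5), the black tab top at (209,161) and three balls in the chute. The right end is raised. I'll refine the rig pose from the depth points next.

```bash
python3 - <<'E'
from h import *
from scipy.optimize import least_squares
c=robot.camera("top")
px={'pr':(251.5,203.5),'pl':(200,190.5),'tab':(209,161.2)}
for k,v in px.items(): print(k,w(c,v).round(4))
zr=w(c,px['pr'])[2]; zl=w(c,px['pl'])[2]
print(ray(c,px['pr'],zr),ray(c,px['pl'],zl),ray(c,px['tab'],.22))
# cloud
v,u=np.mgrid[110:230,150:310]; z=c["z_map"][110:230,150:310]
K=c["intrinsics"];X=np.stack([(u-K[0,2])/K[0,0]*z,(v-K[1,2])/K[1,1]*z,z],-1).reshape(-1,3)
X=(X-c["t"])@np.array(c["R"])
np.save("cloud.npy",X)
for name,lo,hi,box in(("padR",.148,.17,(.45,.56,-.06,.06)),("tab",.205,.24,(.6,.7,.1,.2)),("padL",.085,.112,(.5,.6,.14,.25))):
    m=(X[:,2]>lo)&(X[:,2]<hi)&(X[:,0]>box[0])&(X[:,0]<box[1])&(X[:,1]>box[2])&(X[:,1]<box[3])
    print(name,m.sum(),X[m].mean(0),X[m].min(0),X[m].max(0)); 
    if name=="padR":
        r=cv2.minAreaRect(X[m][:,:2].astype(np.float32)); print(r)
    if name=="tab": print(X[m].round(3))
for l in("bearing","pulley","spool"):
  for d in robot.tip_of(l,"top")[:1]: print(l,d["p"],ray(c,d["xy"],0).round(3))
E
```

```text
pr [0.4992 0.0059 0.1567]
pl [0.5539 0.1933 0.0992]
tab [0.6439 0.1495 0.2186]
[0.49923185 0.00594145 0.15673323] [0.55389833 0.19327966 0.09922221] [0.64372014 0.14941423 0.22      ]
padR 169 [0.50789988 0.00259495 0.15745981] [ 0.47570628 -0.03598247  0.14833435] [0.5586281  0.03192764 0.16981361]
((0.5202131271362305, 0.005888599902391434), (0.058581575751304626, 0.08001939207315445), 68.59757995605469)
tab 23 [0.64493203 0.153439   0.2180182 ] [0.63395875 0.14629519 0.2099319 ] [0.65561275 0.16061278 0.22404575]
[[0.655 0.153 0.221]
 [0.655 0.149 0.219]
 [0.656 0.146 0.214]
 [0.652 0.157 0.214]
 [0.651 0.153 0.221]
 [0.651 0.149 0.221]
 [0.653 0.147 0.21 ]
 [0.648 0.156 0.22 ]
 [0.647 0.152 0.224]
 [0.648 0.149 0.22 ]
 [0.645 0.156 0.218]
 [0.646 0.153 0.213]
 [0.645 0.15  0.219]
 [0.641 0.159 0.224]
 [0.642 0.157 0.215]
 [0.641 0.153 0.219]
 [0.641 0.149 0.22 ]
 [0.638 0.16  0.218]
 [0.638 0.157 0.215]
 [0.638 0.153 0.218]
 [0.636 0.161 0.211]
 [0.634 0.156 0.221]
 [0.634 0.153 0.219]]
padL 173 [0.56291093 0.19042637 0.09710331] [0.53297719 0.14223818 0.08533038] [0.5988497  0.22343971 0.11123146]
bearing 0.5 [0.431 0.092 0.   ]
pulley 0.52 [0.612 0.263 0.   ]
spool 0.64 [0.748 0.186 0.   ]
```

>>> {"name": "send_rows", "arguments": {
  "deltas": [
    {"tx": 2.8, "ty": -2.6, "tz": -0.6, "rz": -0.12},
    {"tx": 5.6, "ty": -5.2, "tz": -1.2, "rz": -0.24},
    {"tx": 8.4, "ty": -7.8, "tz": -1.8, "rz": -0.36},
    {"tx": 11.2, "ty": -10.4, "tz": -2.4, "rz": -0.48},
    {"tx": 14, "ty": -13, "tz": -3, "rz": -0.6}
  ],
  "claw": 0,
  "squeeze": 10
}}

```text
schema error: expected keys tx, ty, tz, rx, ry, rz
```

```bash
cat > d.py <<'E'
import sys
from h import *
from scipy.spatial.transform import Rotation as Ro
o=robot.get_obs();R=Ro.from_quat(o["tool_rot"])
O=np.array([.5615,.0801]);X=np.array([.960,-.280]);Y=np.array([.280,.960])
a=[float(s) for s in sys.argv[1:4]]
T=np.array([*(O+a[0]*X+a[1]*Y),a[2]])
Rt=Ro.from_matrix(np.column_stack([[.28,.96,0],[.96,-.28,0],[0,0,-1]]))
p=o["position"];d=p[:2]-O
print("t",o["time"],"pos",p.round(4),"rig",(d@X).round(4),(d@Y).round(4),"q",o["q"].round(2),"F",o["ft_force"].round(2),"w",o["grip_width"])
print("delta cm",(R.inv().apply(T-p)*100).round(2),"rv",(R.inv()*Rt).as_rotvec().round(4))
E
python3 d.py -.039 -.104 .24
```

```text
t 1.4 pos [ 0.2547 -0.5707  0.2226] rig -0.1123 -0.7106 q [-1.33  0.53  1.43 -0.    1.18 -0.18] F [-0.15 -1.08 -1.06] w 0.08703886568005409
delta cm [ 44.83 -41.52  -1.74] rv [-1.000e-04  0.000e+00 -8.672e-01]
```

All six keys are needed.

>>> {"name": "send_rows", "arguments": {
  "deltas": [
    {"tx": 2.8, "ty": -2.6, "tz": -0.6, "rx": 0, "ry": 0, "rz": -0.12},
    {"tx": 5.6, "ty": -5.2, "tz": -1.2, "rx": 0, "ry": 0, "rz": -0.24},
    {"tx": 8.4, "ty": -7.8, "tz": -1.8, "rx": 0, "ry": 0, "rz": -0.36},
    {"tx": 11.2, "ty": -10.4, "tz": -2.4, "rx": 0, "ry": 0, "rz": -0.48},
    {"tx": 14, "ty": -13, "tz": -3, "rx": 0, "ry": 0, "rz": -0.6}
  ],
  "claw": 0,
  "squeeze": 10
}}

```text
time: 1.82
position: [0.33, -0.3933, 0.2528]
tool_rot: [0.872, 0.49, 0.0, 0.0]
ft_force: [0.8, -0.1, 0.6]
grip_width: 0.0618
```

```bash
python3 d.py -.039 -.104 .24
```

```text
t 1.8167 pos [ 0.33   -0.3933  0.2528] rig -0.0897 -0.5193 q [-1.09  0.34  1.67  0.    1.13 -0.55] F [ 0.85 -0.09  0.62] w 0.06180729635267023
delta cm [41.43 -5.86  1.29] rv [ 1.00e-04 -1.00e-04 -2.62e-01]
```

>>> {"name": "send_rows", "arguments": {
  "deltas": [
    {"tx": 4, "ty": -0.6, "tz": 0, "rx": 0, "ry": 0, "rz": -0.06},
    {"tx": 8, "ty": -1.2, "tz": 0, "rx": 0, "ry": 0, "rz": -0.12},
    {"tx": 12, "ty": -1.8, "tz": 0, "rx": 0, "ry": 0, "rz": -0.18},
    {"tx": 16, "ty": -2.4, "tz": 0, "rx": 0, "ry": 0, "rz": -0.24},
    {"tx": 20, "ty": -2.8, "tz": 0, "rx": 0, "ry": 0, "rz": -0.262}
  ]
}}

```text
time: 2.23
position: [0.4106, -0.2079, 0.2528]
tool_rot: [0.801, 0.599, 0.0, 0.0]
ft_force: [1.0, -0.3, -0.7]
grip_width: 0.0283
```

```bash
python3 d.py -.039 -.104 .24
```

```text
t 2.2333 pos [ 0.4106 -0.2079  0.2528] rig -0.0642 -0.3187 q [-0.71  0.26  1.79  0.    1.09 -0.43] F [ 1.02 -0.34 -0.73] w 0.02828981133348346
delta cm [21.48  2.45  1.28] rv [ 0.0003  0.0001 -0.0033]
```

>>> {"name": "send_rows", "arguments": {
  "deltas": [
    {"tx": 4, "ty": 0.5, "tz": 0.2, "rx": 0, "ry": 0, "rz": 0},
    {"tx": 8, "ty": 1, "tz": 0.4, "rx": 0, "ry": 0, "rz": 0},
    {"tx": 12, "ty": 1.5, "tz": 0.6, "rx": 0, "ry": 0, "rz": 0},
    {"tx": 16, "ty": 2, "tz": 0.8, "rx": 0, "ry": 0, "rz": 0},
    {"tx": 20, "ty": 2.4, "tz": 1, "rx": 0, "ry": 0, "rz": 0}
  ]
}}

```text
time: 2.65
position: [0.4912, -0.0231, 0.2428]
tool_rot: [0.802, 0.598, 0.0, 0.0]
ft_force: [0.6, -0.4, 0.3]
grip_width: 0.0013
```

```bash
python3 d.py -.039 -.104 .24
```

```text
t 2.65 pos [ 0.4912 -0.0231  0.2428] rig -0.0386 -0.1187 q [-0.27  0.32  1.74 -0.    1.08  0.01] F [ 0.63 -0.36  0.32] w 0.0013147054982448026
delta cm [ 1.47 -0.05  0.28] rv [ 0.0011  0.     -0.0052]
```

>>> {"name": "send_rows", "arguments": {
  "deltas": [
    {"tx": 1.4, "ty": 0, "tz": 1, "rx": 0, "ry": 0, "rz": 0},
    {"tx": 1.4, "ty": 0, "tz": 3, "rx": 0, "ry": 0, "rz": 0},
    {"tx": 1.4, "ty": 0, "tz": 5, "rx": 0, "ry": 0, "rz": 0},
    {"tx": 1.4, "ty": 0, "tz": 6.8, "rx": 0, "ry": 0, "rz": 0},
    {"tx": 1.4, "ty": 0, "tz": 6.8, "rx": 0, "ry": 0, "rz": 0}
  ]
}}

```text
time: 3.07
position: [0.4922, -0.0108, 0.1718]
tool_rot: [0.801, 0.598, -0.002, -0.003]
ft_force: [-1.0, 0.1, -0.1]
grip_width: 0.0001
```

```bash
python3 d.py -.039 -.104 .1; python3 - <<'E'
from h import *
for n,(a,b,cc,d) in(("scene",(190,150,350,270)),):
    c=robot.camera(n); cv2.imwrite("pics/%s3.png"%n,cv2.resize(c["color"][b:d,a:cc,::-1],(800,600),interpolation=cv2.INTER_CUBIC))
E
```

```text
t 3.0667 pos [ 0.4922 -0.0108  0.1718] rig -0.0411 -0.1066 q [-0.25  0.43  1.81 -0.    0.91  0.04] F [-1.03  0.08 -0.13] w 9.596341691162395e-05
delta cm [0.27 0.26 7.18] rv [-0.0068  0.0003 -0.0046]
```

View pics/scene3.png

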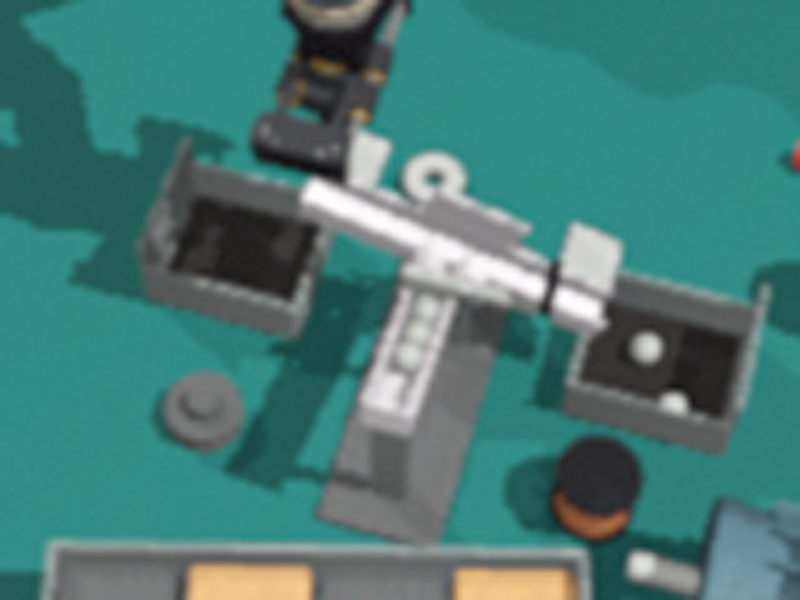

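```bash
python3 - <<'E'
from h import *
for n,(a,b) in(("scene",(190,150)),("top",(150,110))):
    c=robot.camera(n)
    for P in((.4922,-.0108,.1718),(.4992,.0059,.1567)):
        print(n,(proj(c,P)-[a,b])*5)
    if n=="top": cv2.imwrite("pics/top4.png",cv2.resize(c["color"][110:230,150:310,::-1],(800,600),interpolation=cv2.INTER_CUBIC))
E
```

```text
scene [331.64076648 129.16336605]
scene [352.21311973 147.01691105]
top [531.70812215 475.81676583]
top [507.55904409 467.54644908]
```

View pics/top4.png

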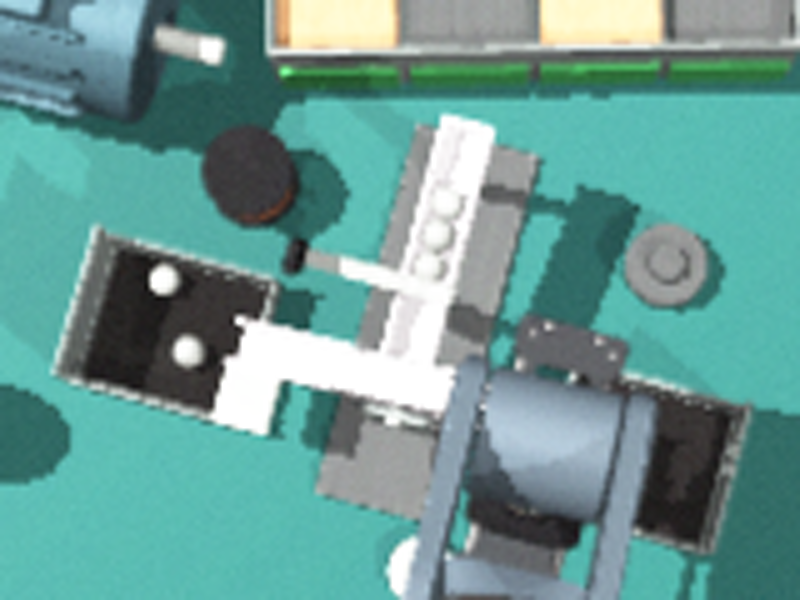

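>>> {"name": "send_rows", "arguments": {
  "deltas": [
    {"tx": 0.8, "ty": 0.2, "tz": 0, "rx": 0, "ry": 0, "rz": 0},
    {"tx": 0.8, "ty": 0.2, "tz": 0.5, "rx": 0, "ry": 0, "rz": 0},
    {"tx": 0.8, "ty": 0.2, "tz": 1, "rx": 0, "ry": 0, "rz": 0},
    {"tx": 0.8, "ty": 0.2, "tz": 1.5, "rx": 0, "ry": 0, "rz": 0},
    {"tx": 0.8, "ty": 0.2, "tz": 2, "rx": 0, "ry": 0, "rz": 0}
  ]
}}

```text
time: 3.63
position: [0.4989, -0.0046, 0.1545]
tool_rot: [0.802, 0.598, 0.0, 0.0]
ft_force: [-0.7, -0.8, 0.8]
grip_width: 0.0003
```

>>> {"name": "send_rows", "arguments": {
  "deltas": [
    {"tx": 0, "ty": 0, "tz": 0.7, "rx": 0, "ry": 0, "rz": 0},
    {"tx": 0, "ty": 0, "tz": 1.4, "rx": 0, "ry": 0, "rz": 0},
    {"tx": 0, "ty": 0, "tz": 2.1, "rx": 0, "ry": 0, "rz": 0},
    {"tx": 0, "ty": 0, "tz": 2.8, "rx": 0, "ry": 0, "rz": 0},
    {"tx": 0, "ty": 0, "tz": 3.5, "rx": 0, "ry": 0, "rz": 0}
  ]
}}

```text
time: 4.05
position: [0.4985, -0.0046, 0.1187]
tool_rot: [0.802, 0.598, -0.0, -0.0]
ft_force: [0.4, -1.0, 0.7]
grip_width: 0.0006
```

```bash
python3 d.py -.039 -.104 .1
```

```text
t 4.05 pos [ 0.4985 -0.0046  0.1187] rig -0.0368 -0.099 q [-0.23  0.52  1.84 -0.    0.78  0.06] F [ 0.44 -0.99  0.68] w 0.000623674368791991
delta cm [-0.5  -0.22  1.87] rv [-0.0005  0.0002 -0.0052]
```

>>> {"name": "send_rows", "arguments": {
  "deltas": [
    {"tx": 0, "ty": 0, "tz": 0.5, "rx": 0, "ry": 0, "rz": 0},
    {"tx": 0, "ty": 0, "tz": 1, "rx": 0, "ry": 0, "rz": 0},
    {"tx": 0, "ty": 0, "tz": 1.5, "rx": 0, "ry": 0, "rz": 0},
    {"tx": 0, "ty": 0, "tz": 1.8, "rx": 0, "ry": 0, "rz": 0}
  ]
}}

```text
time: 4.38
position: [0.4985, -0.0044, 0.1009]
tool_rot: [0.802, 0.598, -0.0, -0.0]
ft_force: [1.2, -1.9, 3.6]
grip_width: 0.0004
```

```bash
python3 d.py -.039 -.104 .1;python3 - <<'E'
from h import *
c=robot.camera("scene"); cv2.imwrite("pics/s5.png",cv2.resize(c["color"][150:270,190:350,::-1],(800,600),interpolation=cv2.INTER_CUBIC))
E
```

```text
t 4.3833 pos [ 0.4985 -0.0044  0.1009] rig -0.0368 -0.0988 q [-0.23  0.55  1.86  0.    0.73  0.06] F [ 1.21 -1.93  3.55] w 0.00038257201267463957
delta cm [-0.52 -0.22  0.09] rv [-0.0005  0.     -0.0053]
```

View pics/s5.png

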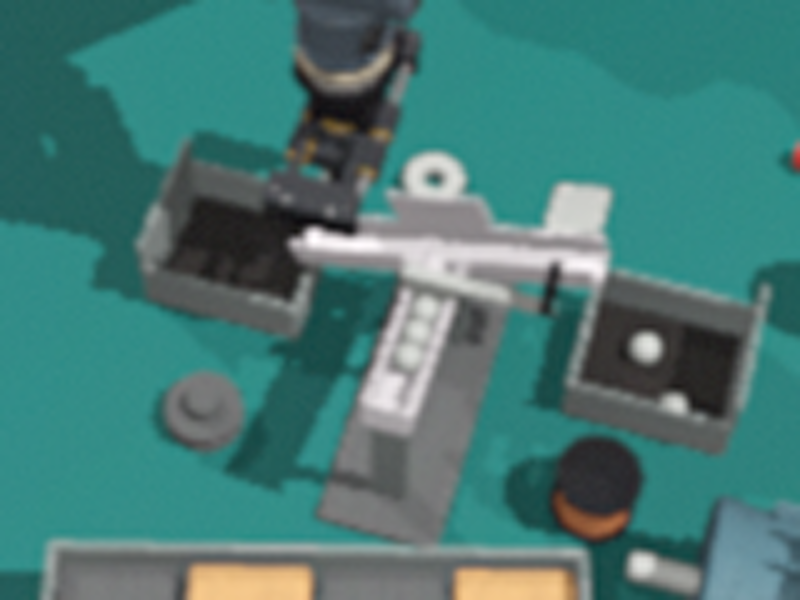

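The seesaw has rocked over and its left end is now up. I'll press a little further to find the stop.

>>> {"name": "send_rows", "arguments": {
  "deltas": [
    {"tx": 0, "ty": 0, "tz": 0.2, "rx": 0, "ry": 0, "rz": 0},
    {"tx": 0, "ty": 0, "tz": 0.4, "rx": 0, "ry": 0, "rz": 0},
    {"tx": 0, "ty": 0, "tz": 0.4, "rx": 0, "ry": 0, "rz": 0}
  ]
}}

```text
time: 4.68
position: [0.4987, -0.0045, 0.1002]
tool_rot: [0.801, 0.598, 0.0, 0.0]
ft_force: [-5.2, -0.9, 21.7]
grip_width: 0.0006
```

>>> {"name": "send_rows", "arguments": {
  "deltas": [
    {"tx": 0, "ty": 0, "tz": -2, "rx": 0, "ry": 0, "rz": 0},
    {"tx": 0, "ty": 0, "tz": -6, "rx": 0, "ry": 0, "rz": 0},
    {"tx": 0, "ty": 0, "tz": -10, "rx": 0, "ry": 0, "rz": 0},
    {"tx": 0, "ty": 0, "tz": -14, "rx": 0, "ry": 0, "rz": 0},
    {"tx": 0, "ty": 0, "tz": -17, "rx": 0, "ry": 0, "rz": 0}
  ]
}}

```text
time: 5.1
position: [0.4993, -0.0042, 0.2709]
tool_rot: [0.802, 0.598, 0.001, 0.001]
ft_force: [1.0, -0.2, -0.7]
grip_width: 0.0005
```

```bash
python3 d.py .059 .125 .27
```

```text
t 5.1 pos [ 0.4993 -0.0042  0.2709] rig -0.0361 -0.0984 q [-0.23  0.3   1.68  0.    1.16  0.06] F [ 1.05 -0.17 -0.74] w 0.0005301244649521039
delta cm [22.38  9.39  0.14] rv [ 0.0037 -0.0009 -0.0051]
```

>>> {"name": "send_rows", "arguments": {
  "deltas": [
    {"tx": 3.7, "ty": 1.6, "tz": 0, "rx": 0, "ry": 0, "rz": 0},
    {"tx": 7.4, "ty": 3.2, "tz": 0, "rx": 0, "ry": 0, "rz": 0},
    {"tx": 11.1, "ty": 4.8, "tz": 0, "rx": 0, "ry": 0, "rz": 0},
    {"tx": 14.8, "ty": 6.4, "tz": 0, "rx": 0, "ry": 0, "rz": 0},
    {"tx": 18.5, "ty": 8, "tz": 0, "rx": 0, "ry": 0, "rz": 0}
  ]
}}

```text
time: 5.52
position: [0.6287, 0.1519, 0.2676]
tool_rot: [0.802, 0.598, 0.0, -0.0]
ft_force: [1.2, -1.4, -0.4]
grip_width: 0.0001
```

```bash
python3 d.py .059 .125 .27
```

```text
t 5.5167 pos [0.6287 0.1519 0.2676] rig 0.0444 0.0878 q [0.06 0.51 1.32 0.   1.3  0.35] F [ 1.21 -1.38 -0.42] w 6.94795892412817e-05
delta cm [ 3.73  1.44 -0.23] rv [-0.0001 -0.0005 -0.0052]
```

>>> {"name": "send_rows", "arguments": {
  "deltas": [
    {"tx": 3.7, "ty": 1.4, "tz": 0, "rx": 0, "ry": 0, "rz": 0},
    {"tx": 3.7, "ty": 1.4, "tz": 0, "rx": 0, "ry": 0, "rz": 0},
    {"tx": 3.7, "ty": 1.4, "tz": 0, "rx": 0, "ry": 0, "rz": 0}
  ]
}}

```text
time: 5.77
position: [0.6521, 0.1836, 0.2663]
tool_rot: [0.801, 0.599, -0.0, -0.0]
ft_force: [0.6, -0.2, 0.7]
grip_width: 0.0007
```

```bash
python3 d.py .059 .125 .197;python3 - <<'E'
from h import *
c=robot.camera("scene"); cv2.imwrite("pics/s6.png",cv2.resize(c["color"][150:270,190:350,::-1],(800,600),interpolation=cv2.INTER_CUBIC))
c=robot.camera("top"); cv2.imwrite("pics/t6.png",cv2.resize(c["color"][110:230,150:310,::-1],(800,600),interpolation=cv2.INTER_CUBIC))
for xy in((252,202),(253,203),(254,204)): print(w(c,xy).round(3))
for y in range(-130,-80,10):
    O=np.array([.5615,.0801]);P=O+np.array([.96,-.28])*-.042+np.array([.28,.96])*y/1000
    print(y,w(c,proj(c,[*P,.095])).round(3))
E
```

```text
t 5.7667 pos [0.6521 0.1836 0.2663] rig 0.058 0.1247 q [0.11 0.56 1.24 0.   1.34 0.4 ] F [ 0.62 -0.16  0.69] w 0.0006778744668557621
delta cm [0.03 0.11 6.93] rv [-0.0013  0.0002 -0.002 ]
[0.508 0.004 0.101]
[ 0.504 -0.     0.099]
[ 0.501 -0.004  0.098]
-130 [ 0.489 -0.036  0.004]
-120 [ 0.488 -0.023  0.091]
-110 [ 0.491 -0.014  0.092]
-100 [ 0.493 -0.004  0.098]
-90 [0.496 0.005 0.098]
```

View pics/s6.png

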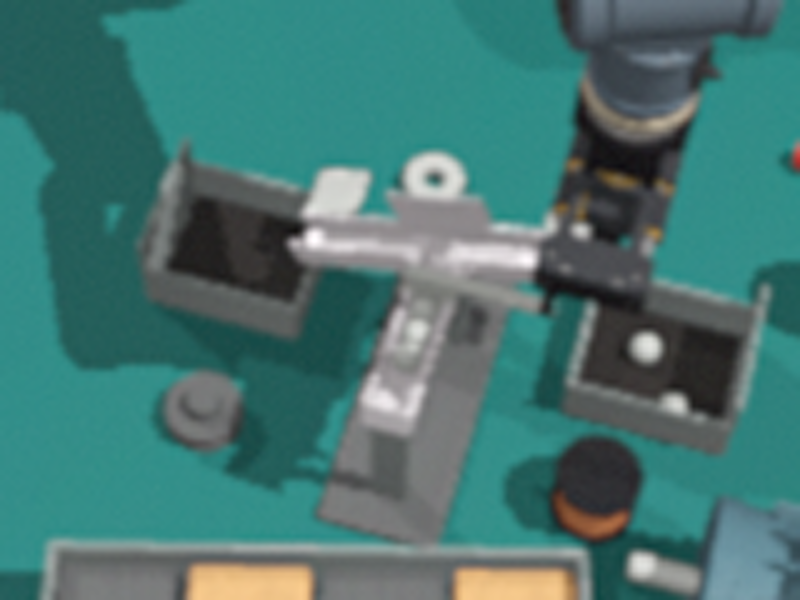

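View pics/t6.png

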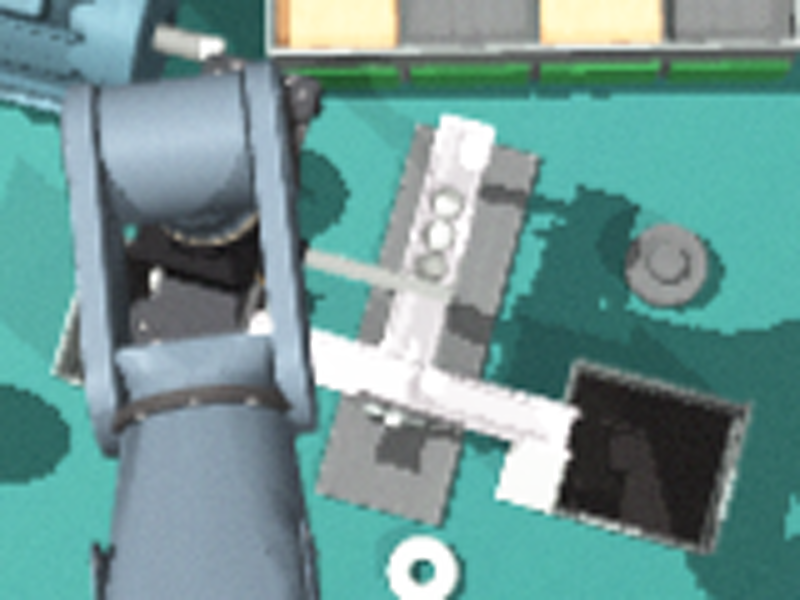

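>>> {"name": "send_rows", "arguments": {
  "deltas": [
    {"tx": 0, "ty": 0.1, "tz": 2, "rx": 0, "ry": 0, "rz": 0},
    {"tx": 0, "ty": 0.1, "tz": 4, "rx": 0, "ry": 0, "rz": 0},
    {"tx": 0, "ty": 0.1, "tz": 6, "rx": 0, "ry": 0, "rz": 0},
    {"tx": 0, "ty": 0.1, "tz": 6.9, "rx": 0, "ry": 0, "rz": 0},
    {"tx": 0, "ty": 0.1, "tz": 6.9, "rx": 0, "ry": 0, "rz": 0}
  ]
}}

```text
time: 6.28
position: [0.6505, 0.1797, 0.1962]
tool_rot: [0.802, 0.597, -0.003, -0.002]
ft_force: [-0.3, 1.1, -0.7]
grip_width: 0.0006
```

>>> {"name": "send_rows", "arguments": {
  "deltas": [
    {"tx": -0.5, "ty": 0, "tz": 0, "rx": 0, "ry": 0, "rz": 0},
    {"tx": -1, "ty": 0, "tz": 0, "rx": 0, "ry": 0, "rz": 0},
    {"tx": -1.5, "ty": 0, "tz": 0, "rx": 0, "ry": 0, "rz": 0},
    {"tx": -2, "ty": 0, "tz": 0, "rx": 0, "ry": 0, "rz": 0},
    {"tx": -2.5, "ty": 0, "tz": 0, "rx": 0, "ry": 0, "rz": 0}
  ]
}}

```text
time: 6.7
position: [0.6467, 0.1571, 0.2]
tool_rot: [0.802, 0.598, 0.002, 0.001]
ft_force: [0.6, 0.8, 1.3]
grip_width: 0.0005
```

```bash
python3 d.py .059 .0545 .197
```

```text
t 6.7 pos [0.6467 0.1571 0.2   ] rig 0.0602 0.0978 q [0.07 0.61 1.35 0.   1.18 0.36] F [0.58 0.78 1.32] w 0.0004560770996280643
delta cm [-4.33 -0.1   0.29] rv [ 0.0028 -0.0018 -0.0054]
```

>>> {"name": "send_rows", "arguments": {
  "deltas": [
    {"tx": -0.7, "ty": 0, "tz": 0.2, "rx": 0, "ry": 0, "rz": 0},
    {"tx": -1.4, "ty": 0, "tz": 0.2, "rx": 0, "ry": 0, "rz": 0},
    {"tx": -2.1, "ty": 0, "tz": 0.2, "rx": 0, "ry": 0, "rz": 0},
    {"tx": -2.8, "ty": 0, "tz": 0.2, "rx": 0, "ry": 0, "rz": 0},
    {"tx": -3.5, "ty": 0, "tz": 0.2, "rx": 0, "ry": 0, "rz": 0}
  ]
}}

```text
time: 7.12
position: [0.6357, 0.123, 0.1965]
tool_rot: [0.802, 0.598, 0.0, 0.0]
ft_force: [0.4, 1.5, 1.0]
grip_width: 0.0005
```

>>> {"name": "send_rows", "arguments": {
  "deltas": [
    {"tx": -0.3, "ty": 0, "tz": 0, "rx": 0, "ry": 0, "rz": 0},
    {"tx": -0.6, "ty": 0, "tz": 0, "rx": 0, "ry": 0, "rz": 0},
    {"tx": -0.6, "ty": 0, "tz": 0, "rx": 0, "ry": 0, "rz": 0}
  ]
}}

```text
time: 7.37
position: [0.6352, 0.1211, 0.1967]
tool_rot: [0.802, 0.597, 0.004, -0.002]
ft_force: [3.1, 10.7, -0.1]
grip_width: 0.0009
```

```bash
python3 d.py .059 .0545 .197
```

```text
t 7.3667 pos [0.6352 0.1211 0.1967] rig 0.0593 0.06 q [0.01 0.58 1.4  0.01 1.15 0.3 ] F [ 3.05 10.72 -0.07] w 0.000852257480771729
delta cm [-0.55 -0.02 -0.03] rv [ 0.0011 -0.0081 -0.0067]
```

>>> {"name": "send_rows", "arguments": {
  "deltas": [
    {"tx": -0.3, "ty": 0, "tz": 0, "rx": 0, "ry": 0, "rz": 0},
    {"tx": -0.4, "ty": 0, "tz": 0, "rx": 0, "ry": 0, "rz": 0},
    {"tx": -0.4, "ty": 0, "tz": 0, "rx": 0, "ry": 0, "rz": 0}
  ]
}}

```text
time: 7.62
position: [0.6352, 0.121, 0.1969]
tool_rot: [0.802, 0.597, 0.007, -0.003]
ft_force: [5.6, 17.4, -2.2]
grip_width: 0.0007
```

```bash
python3 d.py .059 .0545 .197;python3 - <<'E'
from h import *
c=robot.camera("scene"); cv2.imwrite("pics/s7.png",cv2.resize(c["color"][150:270,190:350,::-1],(800,600),interpolation=cv2.INTER_CUBIC))
E
```

```text
t 7.6167 pos [0.6352 0.121  0.1969] rig 0.0593 0.0599 q [0.01 0.58 1.41 0.01 1.15 0.29] F [ 5.62 17.44 -2.17] w 0.0006573962614846365
delta cm [-0.54 -0.03 -0.02] rv [ 0.0024 -0.0146 -0.0063]
```

View pics/s7.png

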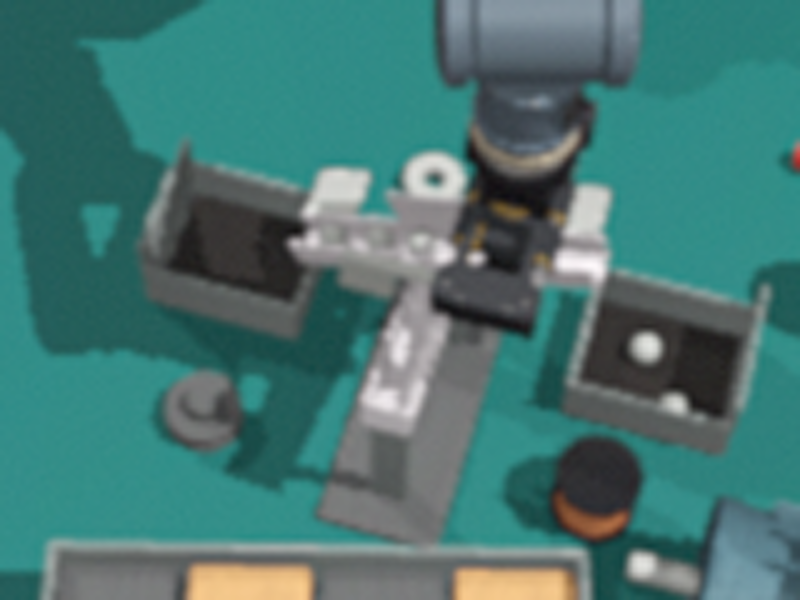

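The slide is at its stop, with no movement under 17 N. The balls are rolling along the trough to the right. I'll back off and then rise.

>>> {"name": "send_rows", "arguments": {
  "deltas": [
    {"tx": 1, "ty": 0, "tz": 0, "rx": 0, "ry": 0, "rz": 0},
    {"tx": 3, "ty": 0, "tz": 0, "rx": 0, "ry": 0, "rz": 0},
    {"tx": 3, "ty": 0, "tz": 0, "rx": 0, "ry": 0, "rz": 0},
    {"tx": 3, "ty": 0, "tz": -3, "rx": 0, "ry": 0, "rz": 0},
    {"tx": 3, "ty": 0, "tz": -7, "rx": 0, "ry": 0, "rz": 0}
  ]
}}

```text
time: 8.08
position: [0.6379, 0.1418, 0.2621]
tool_rot: [0.801, 0.598, -0.006, -0.003]
ft_force: [0.4, 0.3, 0.0]
grip_width: 0.0003
```

>>> {"name": "send_rows", "arguments": {
  "deltas": [
    {"tx": 0, "ty": -2, "tz": -3, "rx": 0, "ry": 0, "rz": 0},
    {"tx": 0, "ty": -5, "tz": -5, "rx": 0, "ry": 0, "rz": 0},
    {"tx": 1, "ty": -9, "tz": -5, "rx": 0, "ry": 0, "rz": 0},
    {"tx": 2, "ty": -13, "tz": -5, "rx": 0, "ry": 0, "rz": 0},
    {"tx": 3, "ty": -17, "tz": -5, "rx": 0, "ry": 0, "rz": 0}
  ]
}}

```text
time: 8.5
position: [0.4853, 0.2191, 0.3167]
tool_rot: [0.802, 0.597, -0.001, 0.0]
ft_force: [-0.1, 0.4, 0.4]
grip_width: 0.0004
```

>>> {"name": "send_rows", "arguments": {
  "deltas": [
    {"tx": 2, "ty": 0, "tz": 0, "rx": 0, "ry": 0, "rz": 0},
    {"tx": 6, "ty": 0, "tz": 0, "rx": 0, "ry": 0, "rz": 0},
    {"tx": 10, "ty": 0, "tz": 0, "rx": 0, "ry": 0, "rz": 0},
    {"tx": 13, "ty": 0, "tz": 0, "rx": 0, "ry": 0, "rz": 0},
    {"tx": 13, "ty": 0, "tz": 0, "rx": 0, "ry": 0, "rz": 0}
  ]
}}

```text
time: 8.92
position: [0.5252, 0.3484, 0.3159]
tool_rot: [0.8, 0.599, 0.001, -0.0]
ft_force: [0.5, -0.6, 0.1]
grip_width: 0.0006
```

>>> {"name": "send_rows", "arguments": {
  "deltas": [
    {"tx": 0, "ty": 0, "tz": 0, "rx": 0, "ry": 0, "rz": 0},
    {"tx": 0, "ty": 0, "tz": 0, "rx": 0, "ry": 0, "rz": 0},
    {"tx": 0, "ty": 0, "tz": 0, "rx": 0, "ry": 0, "rz": 0},
    {"tx": 0, "ty": 0, "tz": 0, "rx": 0, "ry": 0, "rz": 0},
    {"tx": 0, "ty": 0, "tz": 0, "rx": 0, "ry": 0, "rz": 0}
  ]
}}

```text
time: 9.33
position: [0.5242, 0.3435, 0.3168]
tool_rot: [0.802, 0.597, -0.0, 0.0]
ft_force: [0.5, 0.3, 0.1]
grip_width: 0.0007
```

>>> {"name": "send_rows", "arguments": {
  "deltas": [
    {"tx": 0, "ty": 0, "tz": 0, "rx": 0, "ry": 0, "rz": 0},
    {"tx": 0, "ty": 0, "tz": 0, "rx": 0, "ry": 0, "rz": 0},
    {"tx": 0, "ty": 0, "tz": 0, "rx": 0, "ry": 0, "rz": 0},
    {"tx": 0, "ty": 0, "tz": 0, "rx": 0, "ry": 0, "rz": 0},
    {"tx": 0, "ty": 0, "tz": 0, "rx": 0, "ry": 0, "rz": 0}
  ]
}}

```text
time: 9.75
position: [0.5242, 0.3447, 0.3166]
tool_rot: [0.802, 0.598, -0.0, 0.0]
ft_force: [-0.1, -0.3, 0.5]
grip_width: 0.0005
```

>>> {"name": "send_rows", "arguments": {
  "deltas": [
    {"tx": 0, "ty": 0, "tz": 0, "rx": 0, "ry": 0, "rz": 0},
    {"tx": 0, "ty": 0, "tz": 0, "rx": 0, "ry": 0, "rz": 0},
    {"tx": 0, "ty": 0, "tz": 0, "rx": 0, "ry": 0, "rz": 0},
    {"tx": 0, "ty": 0, "tz": 0, "rx": 0, "ry": 0, "rz": 0},
    {"tx": 0, "ty": 0, "tz": 0, "rx": 0, "ry": 0, "rz": 0}
  ]
}}

```text
time: 10.17
position: [0.5242, 0.3447, 0.3165]
tool_rot: [0.802, 0.598, -0.0, 0.0]
ft_force: [0.4, 0.6, 0.1]
grip_width: 0.0003
```

```bash
python3 d.py .059 .0545 .197;python3 - <<'E'
from h import *
c=robot.camera("scene"); cv2.imwrite("pics/s8.png",cv2.resize(c["color"][150:270,190:350,::-1],(800,600),interpolation=cv2.INTER_CUBIC))
c=robot.camera("top"); cv2.imwrite("pics/t8.png",cv2.resize(c["color"][110:230,150:310,::-1],(800,600),interpolation=cv2.INTER_CUBIC))
for y in range(-120,-80,10):
    O=np.array([.5615,.0801]);P=O+np.array([.96,-.28])*-.042+np.array([.28,.96])*y/1000
    print(y,w(c,proj(c,[*P,.095])).round(3))
for l in("bearing","pulley","spool"):
  for d in robot.tip_of(l,"top")[:1]: print(l,d["p"],ray(c,d["xy"],0).round(3))
E
```

```text
t 10.1667 pos [0.5242 0.3447 0.3165] rig -0.1099 0.2436 q [ 0.4   0.44  1.31 -0.    1.39  0.69] F [0.36 0.59 0.07] w 0.0002787502396987242
delta cm [-18.82  16.99  11.95] rv [-0.      0.0001 -0.0051]
-120 [ 0.488 -0.023  0.091]
-110 [ 0.491 -0.014  0.092]
-100 [ 0.493 -0.004  0.096]
-90 [0.496 0.006 0.101]
bearing 0.39 [ 0.516 -0.089  0.   ]
pulley 0.61 [0.609 0.265 0.   ]
spool 0.79 [0.755 0.19  0.   ]
```

View pics/s8.png

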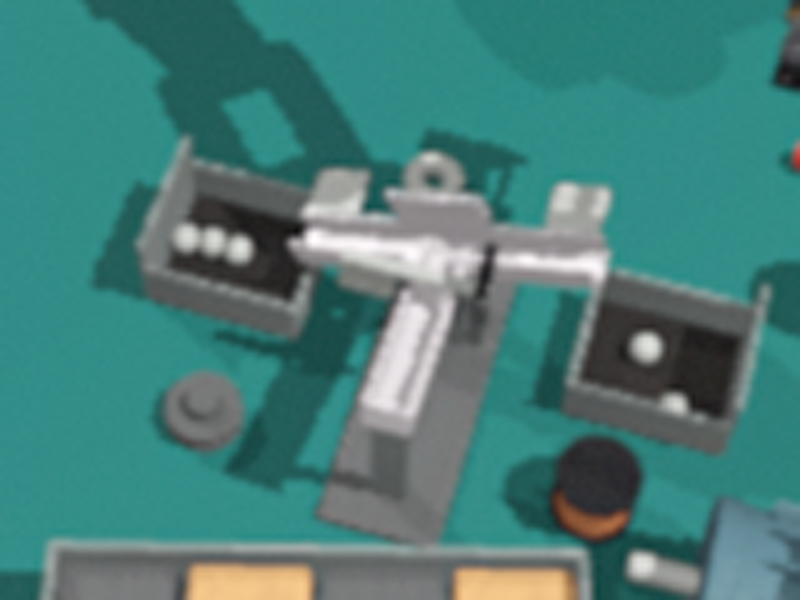

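View pics/t8.png

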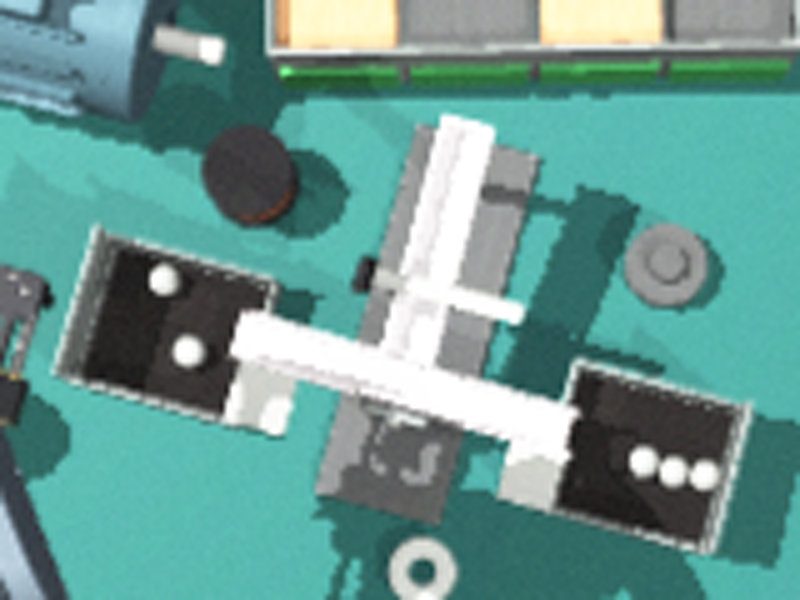

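All three balls lie in the right tray, at about (645–705, 465) in the top crop. The chute is empty, the left batch is unchanged, and the tab moved from (295,257) to (365,272), which is about 50 mm.

```bash
python3 -c "
from rig import robot
print(robot.hand_in())"
```

```text
the job is handed in; nothing more can be done
None
```

The job is done and handed in at about 10 s of the 43 s allowed. All three waiting balls rolled down into the right tray.

- **Seesaw:** I pressed the right pad down with the closed fingers until it met its stop, at about 22 N. The pad's centre then measured about 93–96 mm above the table, against 95 mm for fully over, and it was still there after the balls had rolled.
- **Slide:** I pushed the tab to the right until it no longer moved under about 17 N. The pictures show it travelled about 50 mm. The finger stopped about 5 mm short of where I had calculated, which I put down to error in my estimate of the rig's position.
- **Last pictures:** The chute is empty and the two earlier balls are still in the left tray. The bearing, pulley and spool show no visible change, and the gripper was clear of everything.
- **Checks that disagreed:** In the last check the network put the bearing on the right tray, with low confidence. It also reported the "pulley" at the left tray both before and after. The pictures show both in their original places, so I took these as false detections.
- **Not checked:** I did not re-measure the screwdriver, wrench, can and laminations at the end. The arm passed well above that part of the bench.

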